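# Put the dry utensils away

## Task

Put the clean utensils away: hang the yellow turner by its eye on the yellow peg of the rack so that it hangs down from it, and move the red-handled scraper from the blue drainer to the wooden block, its blade fully home in the slot. Leave the other things on the table where they stand.

Things in the scene. Friction and masses are not known exactly. Their poses are not given: they have to be found in the camera images.
- turner: kitchen turner, 197 mm long, lying flat: yellow eye (ring, outside 44 mm, hole 28 mm, 6 mm thick), straight yellow handle 20 mm wide, 12 mm thick (19 to 125 mm behind the eye's centre), steel blade 60 mm wide, 56 mm long, 4 mm thick at the tail. Flat underside. Origin: eye's centre on the underside; +x points from blade to eye, z out of the upper side. About 0.12 kg
- turner_eye (a point): centre of the turner's eye (the hole), mid-thickness
- turner_grip (a point): place to grip the turner: on the handle at its balance point, 85 mm behind the eye's centre, 6 mm above the underside
- rack: utensil rack, fixed: an open steel frame 314 mm wide and 235 mm high on two black feet (reaching 30 mm in front of and 100 mm behind the bars), top bar at 210 mm, lower bar at 85 mm. Origin: at table height under the middle of the bars' front faces; own -x is its front (robot's side), y along the bars
- peg_yellow: yellow peg of the rack: straight rod, 9 mm thick, 60 mm long, rising from the top bar (root 210 mm above the table) towards the rack's front (robot's side), 50 degrees above level, tip rounded. Origin: its root on the bar's front face; own -x is the rack's front, y along the bar, z up. The three pegs stand 90 mm apart in any order
- peg_yellow_tip (a point): centre of the yellow peg's rounded tip, 60 mm along the peg from its root
- peg_blue: blue peg of the rack: straight rod, 9 mm thick, 60 mm long, rising from the top bar (root 210 mm above the table) towards the rack's front (robot's side), 50 degrees above level, tip rounded. Origin: its root on the bar's front face; own -x is the rack's front, y along the bar, z up. The three pegs stand 90 mm apart in any order
- peg_green: green peg of the rack: straight rod, 9 mm thick, 60 mm long, rising from the top bar (root 210 mm above the table) towards the rack's front (robot's side), 50 degrees above level, tip rounded. Origin: its root on the bar's front face; own -x is the rack's front, y along the bar, z up. The three pegs stand 90 mm apart in any order
- scraper: bench scraper standing upright in the drainer's middle slot: a steel blade 90 mm wide, 4 mm thick, 52 mm high below a red handle 100 x 20 mm and 30 mm high. Origin: middle of the blade's lower edge; own x along the blade's width, y across its thickness, z up to the handle; 80 mm high in all. It may lean a few degrees. Mass about 0.15 kg
- scraper_grip (a point): centre of the scraper's red handle, 65 mm above the blade's lower edge
- drainer: blue plastic drainer, fixed, 130 x 100 mm and 33 mm high, three slots along its x, 30 mm apart, each 96 x 6 mm and 25 mm deep (the slot floor is 8 mm above the table). Origin: centre of its underside
- block: wooden storage block, fixed, 130 x 70 mm and 55 mm high, with one slot along its x in the middle of its top, 99 mm long, 8 mm wide and 40 mm deep (slot floor 15 mm above the table). Origin: centre of its underside
- bowl: white ceramic bowl, 150 mm across, 55 mm high; stands loose on the table. Origin: centre of its underside
- can: low yellow food can, 76 mm across, 55 mm high; stands loose on the table. Origin: centre of its underside
- jar: jar with a red lid, 68 mm across, 100 mm high; stands loose on the table. Origin: centre of its underside
- mug: blue mug, 80 mm across, 90 mm high; stands loose on the table. Origin: centre of its underside
- tin: yellow food tin, 100 mm across, 60 mm high; stands loose on the table. Origin: centre of its underside
Mind the look-alikes: they are no part of the job. What is meant by the scraper is not pink, and is the larger of those in its own colour.

How it is judged:
By the outcome, as a careful person would: the job done as asked, in the order asked, and still so for the second after the job is handed in, with the robot touching nothing.
It also fails if it takes over 51 s, if anything falls off the work surface, if the arm or the gripper's body presses on something with over 40 N, if the wrist force passes 120 N, or if a joint passes its speed limit or range.

## Robot

A 6-joint arm with a two-finger parallel gripper is mounted at the origin on the work surface. World frame = base frame: x ahead of the robot, y to its left, z up, the work surface at z = 0. Lengths are in m, angles in rad, forces in N, time in s.
With the tool pointing down it reaches from about 0.275 to 0.85 m from the base axis. Payload 5.2 kg.
Tool frame: the origin (TCP) lies midway between the tips of the shut fingers; the grasp point (between the pads) lies 19 mm behind it; y points along the fingers, z is the direction in which the jaws open and shut, and the axes are right-handed (so a half turn about y gives the same grasp; the last joint's range is limited). The gripper opens to 85 mm and grips with 20 to 120 N. Pads are 22 mm wide; open, the fingers measure 114 mm over their backs; the gripper's body (76 mm by 85 mm) begins 54 mm behind the grasp point. The pads swing forward as they close: fully open they stand 13 mm farther back than shut.
Start: joints at [-1.326, 0.259, 1.535, -0, 1.348, -0.203], TCP at [0.238, -0.496, 0.231] pointing down, gripper open.
Joint ranges: [-3.14, 3.14], [-0.91, 2.08], [0.19, 2.58], [-1.22, 4.36], [0.22, 2.71], [-3.12, 3.12]. Speed limits (rad/s): [2.57, 2.57, 3.14, 3.14, 3.14, 3.14].

## Interface

Orientations are given as [roll, pitch, yaw] about the fixed x, y, z axes, in that order (R = Rz(yaw) Ry(pitch) Rx(roll)).
In Python, from station import sense, snapshot, camera_info, hand_in gives the robot as it stands. The module is installed in compiled form; this text tells all that it offers.
- The arm moves only by the shell command python3 -m jog 'ROWS' [FORCE]. ROWS is JSON, a list that holds one entry, the list of rows, each a list of 7 numbers: the finger opening in mm, from 0 to 85.4, then the shift along the world's x, y, z in mm, then the turn, a rotation vector about the world's x, y, z in degrees. In form: [[[claw, tx, ty, tz, wx, wy, wz], ...]]. A call has 1 to 12 rows; each row is the pose to reach, as a shift and turn from the pose measured when the call began; what a row does not reach only later rows make up. A row lasts 1/8 s, in which the tool goes at most 62.5 mm and 10.7 degrees, less where a joint would pass 70% of its speed; a pose out of reach is approached as far as the arm can. A call with a gripper value outside its range is refused whole. The fingers move at their own pace and stop on an object; FORCE is the grip in N (left out, the last holds). Time passes only in rows, so rows that repeat a pose let the fingers close. It gives the time, the measured TCP pose, the force and the opening at its end, in the units of the state.
- sense(): the state, without advancing time (a new reading comes with each control period).
- snapshot(name): name is "scene" or "top" or "wrist"; returns the picture (400x640x3 uint8, red, green, blue); there is no depth.
- camera_info(name): a dict with "camera_matrix" (3x3 intrinsics, pixels), "rvec" (rotation vector, rad) and "tvec" (3), from world to camera coordinates, as OpenCV has them; the wrist camera has in their place "hand_eye" (4x4, takes a point from camera to tool coordinates, whose origin is the TCP and whose axes are the tool frame's). Camera axes: x right, y down, z forward; pixel columns grow to the right and rows downward; lengths in m; the calibration is good to about 2 mm. A picture is of the moment at which its call begins: read the wrist's pose just before it. camera_info takes no time and is no camera call.
- hand_in(): hands the job in, once; it reports no verdict.
The state is a dict: "t": time; "joints": joint angles; "qd": joint speeds; "effort": joint torques, N m; "tool_pos": TCP position; "eef_rot": TCP orientation; "force": force on the tool from outside, world axes, zero at the start; "torque": the same for the moment, N m; "grip_width": finger opening in m.
Only numpy, scipy, OpenCV 4.12 (cv2) and the standard library are available. Lean on these libraries where they do the work, as an engineer would, in place of code of your own. Each camera call takes 0.05 s, during which the arm holds its last target.

## Working session

There is one attempt and no reset: what is moved stays moved. The work goes in short steps, Python scripts to look and compute and a shell command to move; the robot and the scene stay as the last step left them, time stands still between calls to the robot, and variables do not carry over. Pictures are saved under pics/ and viewed, and the job is handed in when it is done.

```bash
mkdir -p pics
python3 - <<'E'
from station import *
import cv2
print(sense())
for n in ("scene","top"):
    im=snapshot(n); cv2.imwrite(f"pics/{n}0.png",im[:,:,::-1]); print(n,camera_info(n))
print(camera_info("wrist"))
E
```

```text
{'t': 0.0, 'joints': array([-1.32578341e+00,  2.59334661e-01,  1.53608827e+00,  2.72610085e-05,
        1.34797581e+00, -2.02801938e-01]), 'qd': array([-0.00228074,  0.00082967,  0.00028374, -0.00062251, -0.00068255,
        0.00066085]), 'effort': array([ 1.94217777e-03, -4.46024179e+01, -2.90564811e+01, -3.15981890e-05,
        1.16522895e-02, -1.21735454e-05]), 'tool_pos': array([ 0.23804854, -0.49523922,  0.23047709]), 'eef_rot': array([-1.57256005e+00,  3.89804108e-04, -2.69378419e+00]), 'force': array([0.39687162, 1.05107551, 0.61243132]), 'torque': array([-0.0227156 , -0.00445602, -0.03077618]), 'grip_width': 0.08557954676162648}
scene {'camera_matrix': array([[375.96696585,   0.        , 317.00502477],
       [  0.        , 375.96696585, 197.57545359],
       [  0.        ,   0.        ,   1.        ]]), 'rvec': array([ 1.99324816,  1.04942573, -0.53212591]), 'tvec': array([-0.27241302, -0.12265911,  1.45301911])}
top {'camera_matrix': array([[406.073505  ,   0.        , 325.05024842],
       [  0.        , 406.073505  , 209.94038871],
       [  0.        ,   0.        ,   1.        ]]), 'rvec': array([ 2.15664455, -2.15802465,  0.14555819]), 'tvec': array([-0.03516138,  0.55457813,  1.132652  ])}
{'camera_matrix': array([[317.23226129,   0.        , 320.37108371],
       [  0.        , 317.23226129, 203.24630968],
       [  0.        ,   0.        ,   1.        ]]), 'hand_eye': array([[ 5.20075250e-04,  9.62795279e-01,  2.70231346e-01,
        -6.78661959e-02],
       [ 1.03267998e-03, -2.70231755e-01,  9.62794751e-01,
        -1.41489419e-01],
       [ 9.99999332e-01, -2.21663219e-04, -1.13480026e-03,
         7.50826729e-04],
       [ 0.00000000e+00,  0.00000000e+00,  0.00000000e+00,
         1.00000000e+00]])}
```

View pics/scene0.png

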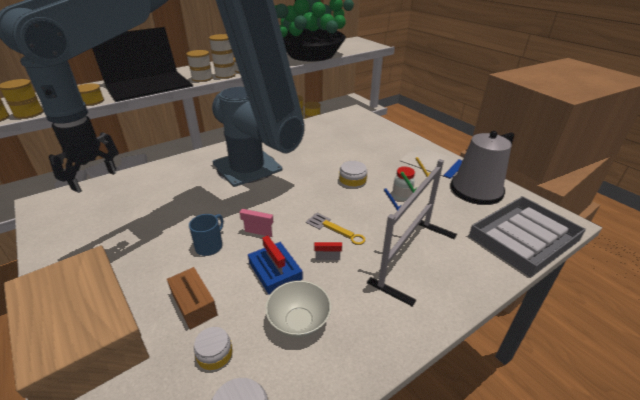

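View pics/top0.png

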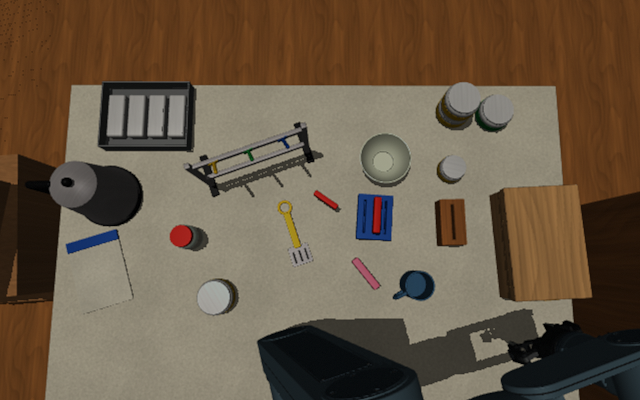

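The overview shows the turner at top px (290,230), the drainer with the red scraper at (376,217), the block at (451,222) and the rack at (250,157). I'll enlarge these next.

```bash
cat > h.py <<'E'
import numpy as np,cv2
from station import *
from scipy.spatial.transform import Rotation as R
def cam(n,st=None):
    c=camera_info(n);K=np.array(c["camera_matrix"])
    if n=="wrist":
        H=np.array(c["hand_eye"]);T=np.eye(4);T[:3,:3]=R.from_euler('xyz',st["eef_rot"]).as_matrix();T[:3,3]=st["tool_pos"]
        W=np.linalg.inv(T@H);return K,W[:3,:3],W[:3,3]
    return K,cv2.Rodrigues(np.array(c["rvec"]))[0],np.array(c["tvec"])
def p2w(n,u,v,z,st=None):
    K,Rm,t=cam(n,st);o=-Rm.T@t;d=Rm.T@np.linalg.solve(K,[u,v,1.]);return o+d*(z-o[2])/d[2]
def w2p(n,P,st=None):
    K,Rm,t=cam(n,st);q=(K@(Rm@np.atleast_2d(P).T+t[:,None])).T;return q[:,:2]/q[:,2:]
E
python3 - <<'E'
import cv2
t=cv2.imread("pics/top0.png");s=cv2.imread("pics/scene0.png")
def c(im,x,y,w,h,k,n): cv2.imwrite(f"pics/{n}.png",cv2.resize(im[y:y+h,x:x+w],None,fx=k,fy=k,interpolation=cv2.INTER_CUBIC))
c(t,180,115,145,160,5 and 3.7,"c1"); c(t,340,170,140,100,5.5,"c2"); c(s,300,150,160,160,3.7,"c3"); c(s,160,200,160,140,4.2,"c4")
E
```

```text
(no output)
```

View pics/c1.png

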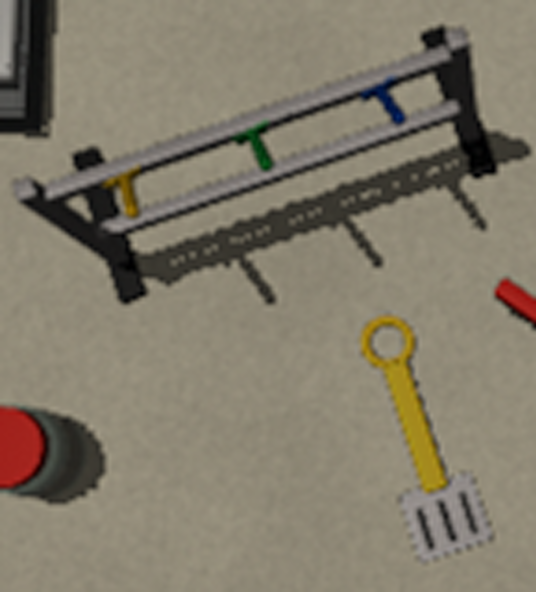

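View pics/c2.png

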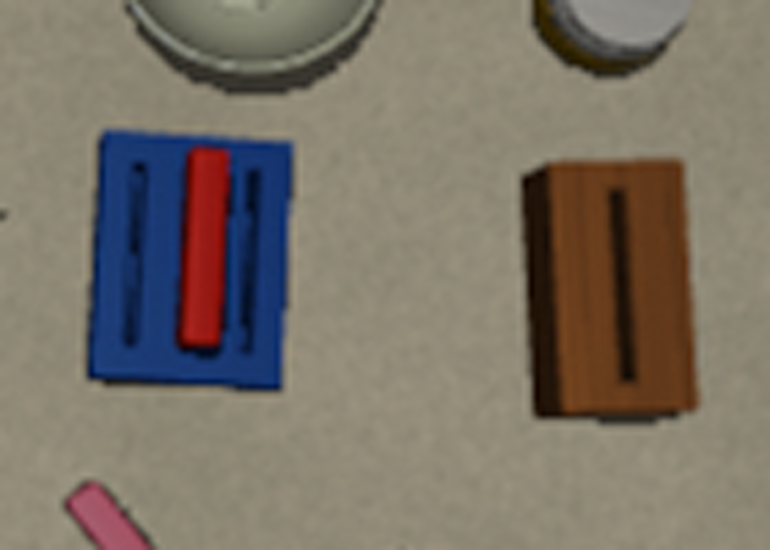

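View pics/c3.png

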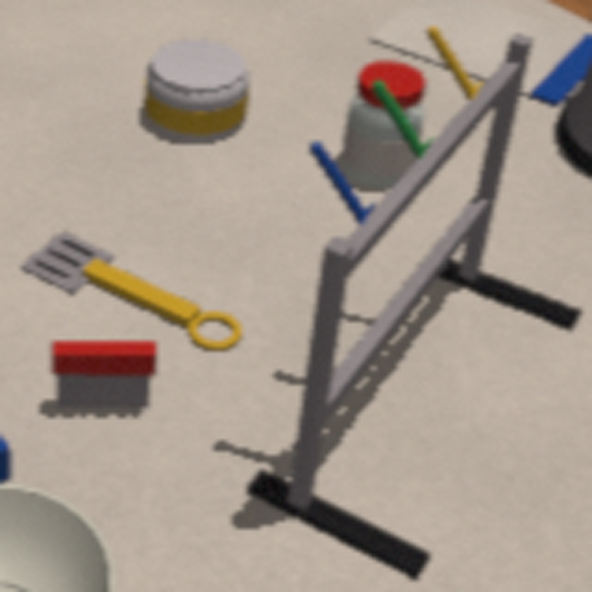

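View pics/c4.png

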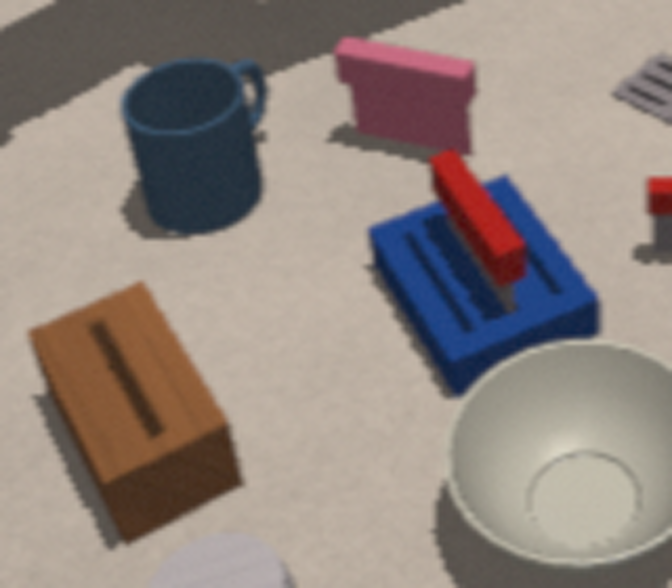

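```bash
cat > m.py <<'E'
from h import *
def T1(p):return ((p[0]+.5)/3.7-.5+180,(p[1]+.5)/3.7-.5+115)
def T2(p):return ((p[0]+.5)/5.5-.5+340,(p[1]+.5)/5.5-.5+170)
def S3(p):return ((p[0]+.5)/3.7-.5+300,(p[1]+.5)/3.7-.5+150)
def S4(p):return ((p[0]+.5)/4.2-.5+160,(p[1]+.5)/4.2-.5+200)
def tri(a,b):
    P=[np.c_[cam(n)[0]@np.c_[cam(n)[1],cam(n)[2]]] for n in("top","scene")]
    X=cv2.triangulatePoints(P[0],P[1],np.array(a).reshape(2,1),np.array(b).reshape(2,1))[:,0];return X[:3]/X[3]
E
python3 - <<'E'
from m import *
np.set_printoptions(precision=4,suppress=True)
print("eye top",p2w("top",*T1((388,341)),.006),"scene",p2w("scene",*S3((214,330)),.004))
print("tail",p2w("top",*T1((459,548)),.004), "hend",p2w("top",*T1((434,488)),.012))
for n,a,b in (("ytip",(132,212),(433,31)),("gtip",(266,165),(378,87)),("btip",(401,120),(315,147)),("yroot",(122,180),(477,95)),("broot",(380,92),(366,213)),("barL",(25,188),(518,44)),("barR",(458,38),(338,248))): print(n,tri(T1(a),S3(b)))
print("scr top", [p2w("top",*T2(p),.088) for p in((190,148),(230,150),(220,350),(178,347))])
d=[p2w("top",*T2(p),.033) for p in((105,131),(293,142),(282,390),(89,378))];print("dr",d,np.mean(d,0))
b=[p2w("top",*T2(p),.055) for p in((549,161),(683,158),(697,409),(560,414))];print("bl",b,np.mean(b,0))
print([p2w("top",*T2(p),.055) for p in((618,188),(628,381))])
print("scene block slot",[p2w("scene",*S4(p),.055) for p in((98,325),(155,433))])
print("scene dr",[p2w("scene",*S4(p),.033) for p in((371,232),(505,178),(598,297),(455,365))])
for a,b in (((180,345),(435,160)),((220,349),(460,152)),((230,150),(524,243)),((190,148),(494,255))): print("scrtri",tri(T2(a),S4(b)))
E
```

```text
eye top [0.5678 0.0841 0.006 ] scene [0.5684 0.0849 0.004 ]
tail [0.4039 0.0266 0.004 ] hend [0.4506 0.0461 0.012 ]
ytip [0.617  0.2249 0.2557]
gtip [0.6477 0.1403 0.2548]
btip [0.6774 0.0545 0.2562]
yroot [0.6494 0.2449 0.2111]
broot [0.7093 0.0732 0.2156]
barL [0.6376 0.3011 0.2301]
barR [0.7401 0.0191 0.2325]
scr top [array([ 0.5852, -0.1708,  0.088 ]), array([ 0.5842, -0.1909,  0.088 ]), array([ 0.4836, -0.1841,  0.088 ]), array([ 0.4851, -0.1632,  0.088 ])]
dr [array([ 0.6033, -0.1332,  0.033 ]), array([ 0.5974, -0.2323,  0.033 ]), array([ 0.4668, -0.2237,  0.033 ]), array([ 0.4731, -0.1233,  0.033 ])] [ 0.5351 -0.1781  0.033 ]
bl [array([ 0.5838, -0.3608,  0.055 ]), array([ 0.5853, -0.4303,  0.055 ]), array([ 0.4557, -0.4316,  0.055 ]), array([ 0.4533, -0.3615,  0.055 ])] [ 0.5195 -0.3961  0.055 ]
[array([ 0.5697, -0.396 ,  0.055 ]), array([ 0.47 , -0.397,  0.055])]
scene block slot [array([ 0.475 , -0.3955,  0.055 ]), array([ 0.569 , -0.3954,  0.055 ])]
scene dr [array([ 0.4743, -0.2221,  0.033 ]), array([ 0.4789, -0.1255,  0.033 ]), array([ 0.6041, -0.1319,  0.033 ]), array([ 0.6018, -0.2301,  0.033 ])]
scrtri [ 0.4846 -0.1703  0.0765]
scrtri [ 0.4892 -0.1747  0.0891]
scrtri [ 0.5875 -0.1827  0.0944]
scrtri [ 0.5829 -0.1791  0.0791]
```

```bash
python3 -m jog '[[[60,60,130,10,0,0,-2],[60,120,260,20,0,0,-4],[60,170,380,20,0,0,-6],[60,215,480,20,0,0,-6],[60,245,540,20,0,0,-6],[60,250,551,20,0,0,-6],[60,250,551,20,0,0,-6],[60,250,551,20,0,0,-6],[60,250,551,20,0,0,-6],[60,250,551,20,0,0,-6]]]' 40
python3 - <<'E'
from h import *
st=sense();im=snapshot("wrist");cv2.imwrite("pics/w1.png",im[:,:,::-1]);np.save("st1",st,allow_pickle=True)
print(st["joints"],st["tool_pos"])
E
```

```text
t: 1.35
tool_pos: [0.4884, 0.0584, 0.2503]
eef_rot: [-1.573, 0.0, -2.797]
force: [0.4, -0.9, -0.4]
grip_width: 0.06
[-0.10960286  0.14050318  1.63694273  0.00191838  1.36489265  1.11583902] [0.48837847 0.05839495 0.25032841]
```

View pics/w1.png

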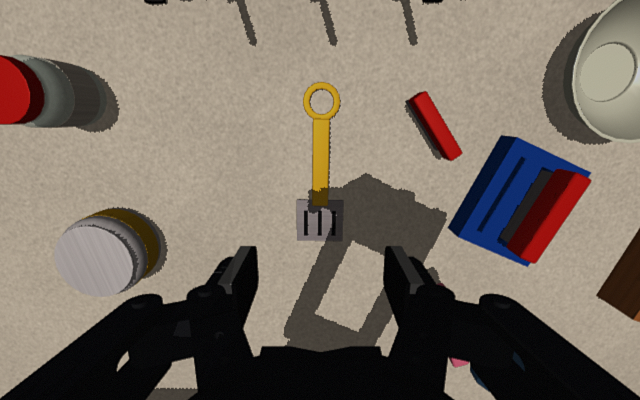

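The wrist view shows the turner with its eye at (322,101) and the blade tail centred at (320,240). The scraper stands in the drainer at the right.

Run:
```python
from h import *
np.set_printoptions(precision=4,suppress=True)
st=np.load("st1.npy",allow_pickle=True).item()
e=p2w("wrist",322,101,.006,st);t=p2w("wrist",320,240,.004,st);h=p2w("wrist",321,122,.012,st)
d=(e-t)[:2];n=np.linalg.norm(d);d/=n;print(e,t,h,n,np.degrees(np.arctan2(d[1],d[0])),"grip",e[:2]-.085*d)
Rm=R.from_euler('xyz',st["eef_rot"]).as_matrix();print(Rm)
```

```text
[0.5668 0.0846 0.006 ] [0.4025 0.0282 0.004 ] [0.5443 0.0778 0.012 ] 0.17370086916419933 18.949779966721575 grip [0.4864 0.057 ]
[[-0.9411 -0.0005  0.3382]
 [-0.3382  0.0019 -0.9411]
 [-0.0002 -1.     -0.002 ]]
```

```bash
python3 -m jog '[[[60,-4,-3,-50,-3.3,9.4,0],[60,-4,-3,-100,-6.7,18.8,0],[60,-4,-3,-150,-8.3,23.6,-0.5],[60,-4,-3,-190,-8.3,23.6,-0.5],[45,-4,-3,-210,-8.3,23.6,-0.5],[45,-4,-3,-210,-8.3,23.6,-0.5],[45,-4,-3,-210,-8.3,23.6,-0.5],[45,-4,-3,-210,-8.3,23.6,-0.5]]]' 40
python3 - <<'E'
from h import *
np.set_printoptions(precision=4,suppress=True)
st=sense();im=snapshot("wrist");cv2.imwrite("pics/w2.png",im[:,:,::-1])
print(st["joints"],st["tool_pos"],R.from_euler('xyz',st["eef_rot"]).as_matrix())
E
```

```text
t: 2.4
tool_pos: [0.4867, 0.0589, 0.0416]
eef_rot: [-1.576, -0.431, -2.804]
force: [0.1, 0.0, -0.1]
grip_width: 0.0449
[-0.0075  0.6216  1.5574 -0.1393  1.3749  1.2831] [0.4867 0.0589 0.0416] [[-0.8573 -0.3964  0.3286]
 [-0.3005 -0.1332 -0.9444]
 [ 0.4181 -0.9084 -0.0049]]
```

View pics/w2.png

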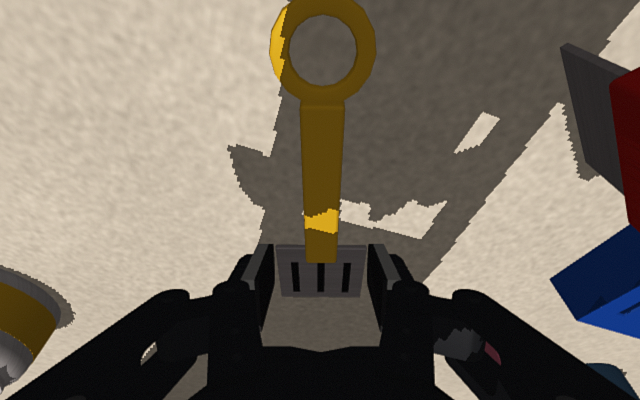

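```bash
python3 -m jog '[[[45,-3,-3,-15,0,0,0],[45,-3,-3,-28,0,0,0],[45,-3,-3,-35,0,0,0],[45,-3,-3,-36,0,0,0],[45,-3,-3,-36,0,0,0]]]' 60; python3 -m jog '[[[28,0,0,0,0,0,0],[14,0,0,0,0,0,0],[10,0,0,0,0,0,0],[10,0,0,0,0,0,0],[10,0,0,0,0,0,0]]]' 60;  python3 - <<'E'
from h import *
st=sense();im=snapshot("wrist");cv2.imwrite("pics/w3.png",im[:,:,::-1])
E
```

```text
t: 3.08
tool_pos: [0.4837, 0.056, 0.0055]
eef_rot: [-1.576, -0.432, -2.804]
force: [-0.2, 0.3, -0.2]
grip_width: 0.0451
t: 3.7
tool_pos: [0.4843, 0.056, 0.006]
eef_rot: [-1.576, -0.43, -2.804]
force: [1.9, 1.6, 6.0]
grip_width: 0.018
```

View pics/w3.png

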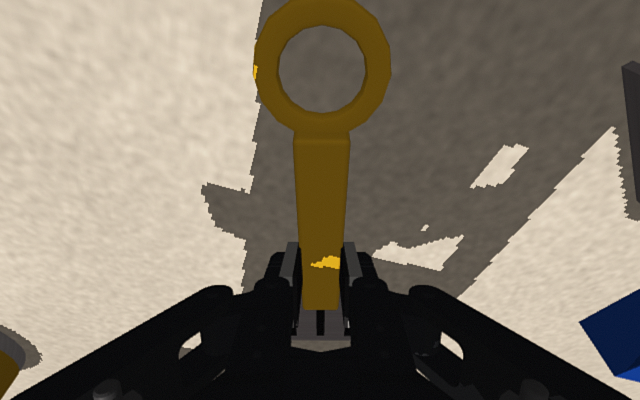

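```bash
python3 -m jog '[[[10,0,0,15,0,0,0],[10,0,0,50,0,0,0],[10,0,0,100,0,0,0],[10,0,0,150,0,0,0],[10,0,0,190,0,0,0],[10,0,0,200,0,0,0],[10,0,0,200,0,0,0],[10,0,0,200,0,0,0]]]' 60;  python3 - <<'E'
from h import *
np.set_printoptions(precision=4,suppress=True)
st=sense();im=snapshot("wrist");cv2.imwrite("pics/w4.png",im[:,:,::-1]);np.save("st4",st,allow_pickle=True)
print(st["joints"],st["tool_pos"])
E
```

```text
t: 4.75
tool_pos: [0.4833, 0.056, 0.2043]
eef_rot: [-1.577, -0.434, -2.804]
force: [-0.0, 0.2, -0.8]
grip_width: 0.0177
[-0.0122  0.4478  1.4082 -0.1395  1.6966  1.2337] [0.4833 0.056  0.2043]
```

View pics/w4.png

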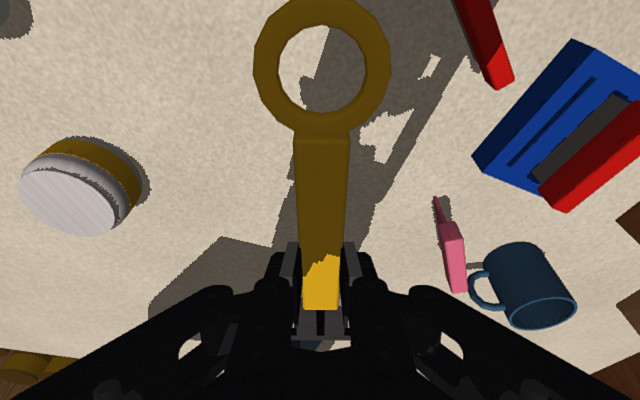

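```bash
cat > g.py <<'E'
from h import *
np.set_printoptions(precision=4,suppress=True)
# eye in tool frame from grasp moment
R0=R.from_euler('xyz',[-1.576,-.431,-2.804]);tc=np.array([.4838,.056,.0058])
et=R0.inv().apply(np.array([.5675,.0847,.003])-tc)
tip=np.array([.617,.2249,.256]);yaw=np.radians(19.7)
f=-np.array([np.cos(yaw),np.sin(yaw),0]);left=np.array([-np.sin(yaw),np.cos(yaw),0]);p=np.cos(np.radians(50))*f+np.sin(np.radians(50))*np.array([0,0,1])
def plan(eye,rv,st):
    """eye target, rotvec deg from current -> shift mm"""
    Rn=R.from_rotvec(rv,degrees=True)*R.from_euler('xyz',st["eef_rot"])
    return 1000*(eye-Rn.apply(et)-st["tool_pos"])
def eyenow(st): return st["tool_pos"]+R.from_euler('xyz',st["eef_rot"]).apply(et)
E
python3 - <<'E'
from g import *
st=sense();print(et,eyenow(st),"pix pred",w2p("wrist",eyenow(st),st))
Rm=R.from_euler('xyz',st["eef_rot"]).as_matrix()
print("jaw dir yaw",np.degrees(np.arctan2(*(-Rm[:2,2])[::-1])) )
rv=-40*left;print(rv,plan(tip+.025*p,rv,st), plan(tip+.06*p,rv,st))
print(-20*left,plan(tip+.06*p+.04*f,-20*left,st))
E
```

```text
[-0.0816 -0.0344  0.0005] [0.567  0.0847 0.2013] pix pred [[319.6284  70.7866]]
jaw dir yaw 109.18998195741007
[ 13.4838 -37.6588  -0.    ] [ 52.5095 141.0856  16.3204] [ 31.3287 133.5018  43.1319]
[  6.7419 -18.8294  -0.    ] [-19.9299 115.1485  70.2693]
```

```bash
python3 -m jog '[[[10,-10,30,40,3.3,-9.4,0],[10,-20,75,65,6.7,-18.8,0],[10,-20,115,70,6.7,-18.8,0],[10,-10,120,65,8.5,-24,0],[10,5,126,55,10,-28.5,0],[10,20,130,47,12,-33.5,0],[10,31,133.5,43,13.5,-37.7,0],[10,31,133.5,43,13.5,-37.7,0],[10,31,133.5,43,13.5,-37.7,0],[10,31,133.5,43,13.5,-37.7,0]]]' 60;  python3 - <<'E'
from g import *
st=sense();im=snapshot("wrist");cv2.imwrite("pics/w5.png",im[:,:,::-1])
print(st["joints"],eyenow(st),tip+.06*p)
for n in("scene","top"):
    im=snapshot(n)[:,:,::-1];c=im[110:270,300:460] if n=="scene" else im[115:275,180:325]
    cv2.imwrite(f"pics/{n}5.png",cv2.resize(c,None,fx=3.7,fy=3.7,interpolation=cv2.INTER_CUBIC))
E
```

```text
t: 6.05
tool_pos: [0.5146, 0.1895, 0.2473]
eef_rot: [-1.581, 0.264, -2.804]
force: [0.2, -0.3, -1.7]
grip_width: 0.0176
[0.1021 0.0842 1.7399 0.0818 1.0642 1.3028] [0.5806 0.2119 0.3018] [0.5807 0.2119 0.302 ]
```

View pics/w5.png

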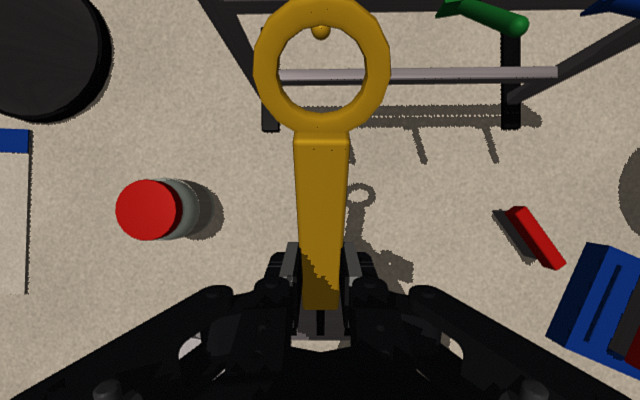

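View pics/scene5.png

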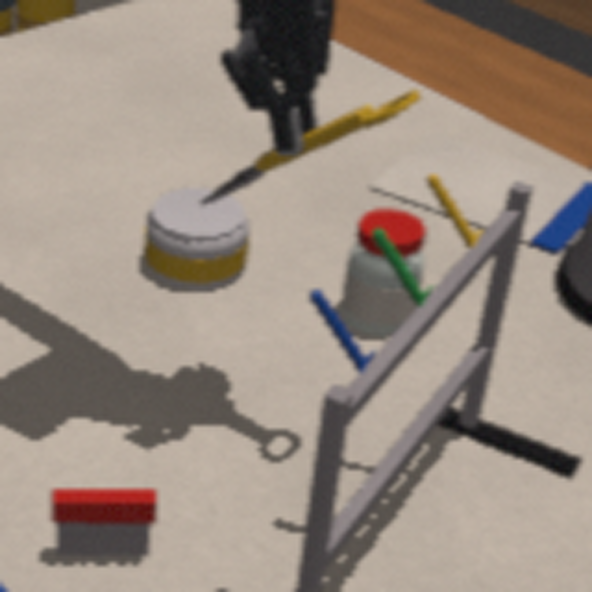

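View pics/top5.png

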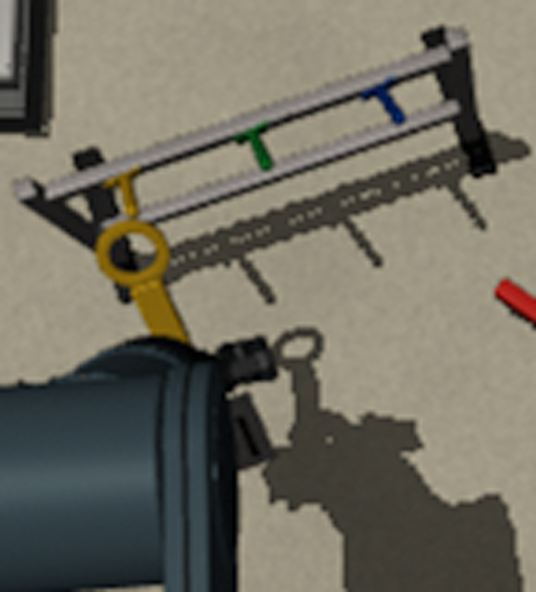

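Run:
```python
from g import *
st=sense();root=tip-.06*p
print("wrist tip/root",w2p("wrist",[tip,root,eyenow(st)],st))
print("scene eye pred",w2p("scene",[eyenow(st)]), "top",w2p("top",[eyenow(st)]), "obs top",(132.5/3.7+180-.36,251.5/3.7+115-.36),"obs scene",(402/3.7+300-.36,103/3.7+110-.36))
im=cv2.imread("pics/w5.png");cv2.imwrite("pics/w5c.png",cv2.resize(im[0:150,230:430],None,fx=4,fy=4,interpolation=cv2.INTER_CUBIC))
rv=(-R.from_euler('xyz',st["eef_rot"]).apply([0,0,0]))
for s in(.025,.0,-.035,-.045): print(s,plan(tip+s*p,rv,st))
```

```text
wrist tip/root [[320.7653  25.176 ]
 [321.3168   2.9378]
 [319.4914  68.2094]]
scene eye pred [[405.321  138.3709]] top [[214.8972 183.091 ]] obs top (215.4508108108108, 182.61297297297295) obs scene (408.28864864864863, 137.47783783783782)
0.025 [ 21.3153   7.5591 -26.7954]
0.0 [ 36.4445  12.9761 -45.9465]
-0.035 [ 57.6253  20.56   -72.758 ]
-0.045 [ 63.6769  22.7268 -80.4185]
```

View pics/w5c.png

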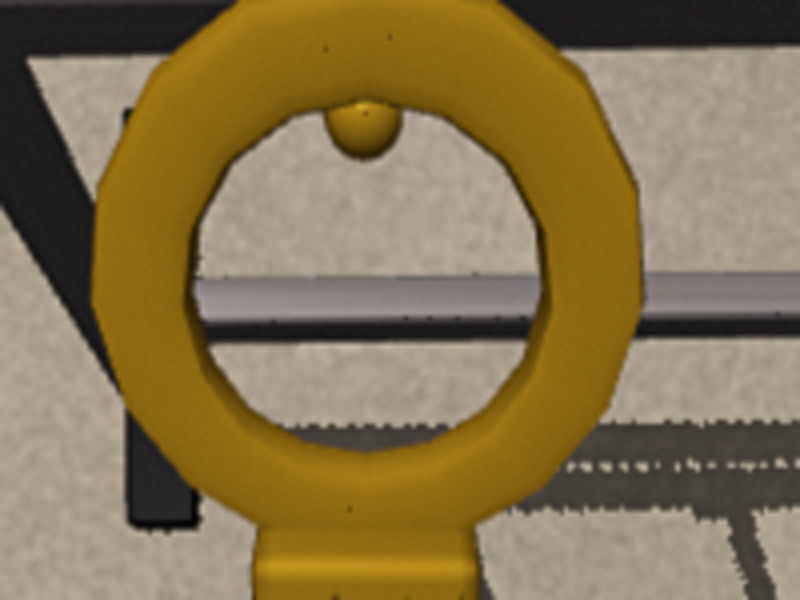

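```bash
python3 -m jog '[[[10,10,3.5,-13,0,0,0],[10,20,7,-27,0,0,0],[10,28,10,-36,0,0,0],[10,35,12.5,-46,0,0,0],[10,35,12.5,-46,0,0,0],[10,35,12.5,-46,0,0,0]]]' 60;  python3 - <<'E'
from g import *
st=sense();im=snapshot("wrist");cv2.imwrite("pics/w6.png",im[:,:,::-1])
print(st["joints"],eyenow(st),tip)
for n in("scene",):
    im=snapshot(n)[:,:,::-1];c=im[110:230,350:510]
    cv2.imwrite(f"pics/{n}6.png",cv2.resize(c,None,fx=4,fy=4,interpolation=cv2.INTER_CUBIC))
E
```

```text
t: 6.95
tool_pos: [0.5496, 0.2021, 0.2015]
eef_rot: [-1.581, 0.265, -2.803]
force: [-0.1, -0.2, -2.0]
grip_width: 0.018
[0.1207 0.1902 1.732  0.0815 0.9642 1.3139] [0.6156 0.2245 0.2561] [0.617  0.2249 0.256 ]
```

View pics/w6.png

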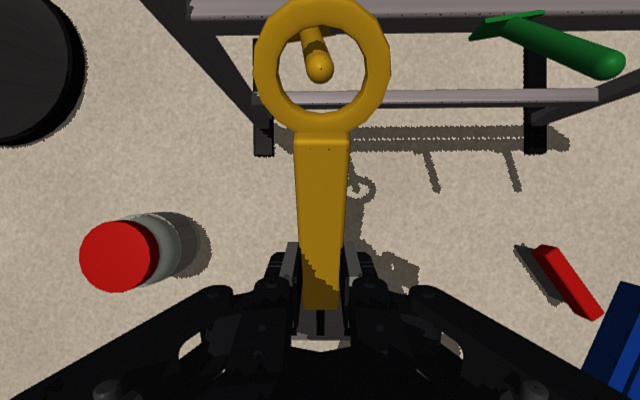

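View pics/scene6.png

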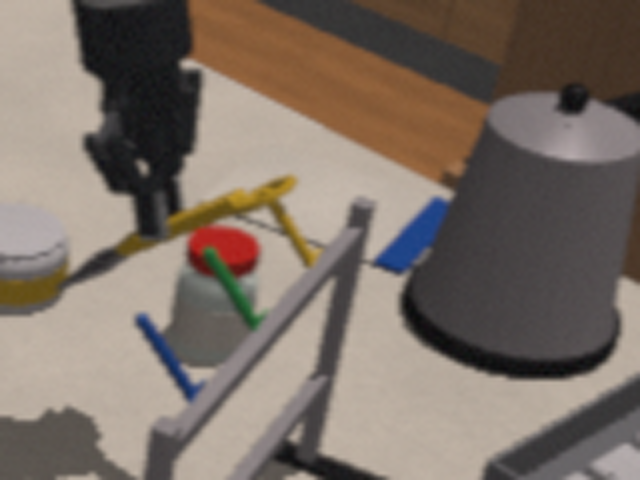

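Run:
```python
from g import *
st=sense();tip=np.array([.6155,.2240,.256])
for az in(20,26,31):
    a=np.radians(az);root=tip+np.array([.0386*np.cos(a),.0386*np.sin(a),-.046])
    print(az,root,w2p("wrist",[tip,tip+.6*(root-tip),root],st).round(1).tolist(),w2p("scene",[tip,root]).round(1).tolist(),w2p("top",[tip,root]).round(1).tolist())
im=cv2.imread("pics/w6.png");cv2.imwrite("pics/w6c.png",cv2.resize(im[0:130,180:380],None,fx=4,fy=4,interpolation=cv2.INTER_CUBIC))
```

```text
20 [0.6518 0.2372 0.21  ] [[320.6, 69.8], [320.9, 40.4], [320.9, 26.9]] [[415.7, 157.8], [426.6, 177.1]] [[215.4, 172.3], [215.4, 162.1]]
26 [0.6502 0.2409 0.21  ] [[320.6, 69.8], [314.8, 40.8], [312.2, 27.5]] [[415.7, 157.8], [427.1, 176.4]] [[215.4, 172.3], [213.9, 162.7]]
31 [0.6486 0.2439 0.21  ] [[320.6, 69.8], [309.9, 41.6], [304.9, 28.6]] [[415.7, 157.8], [427.4, 175.8]] [[215.4, 172.3], [212.7, 163.3]]
```

View pics/w6c.png

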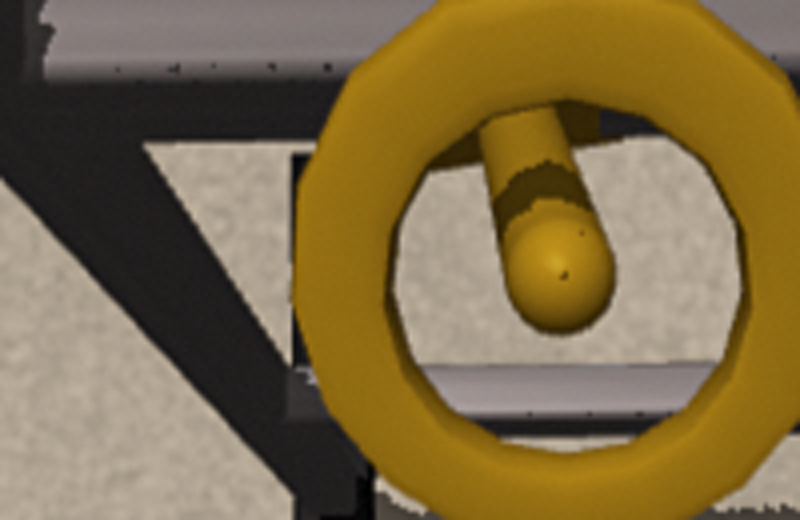

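```bash
python3 -m jog '[[[10,5,2.5,-7,0,0,0],[10,11,5,-15,0,0,0],[10,16,8,-22,0,0,0],[10,21,10.5,-28,0,0,0],[10,21,10.5,-28,0,0,0],[10,21,10.5,-28,0,0,0]]]' 60;  python3 - <<'E'
from g import *
st=sense();im=snapshot("wrist");cv2.imwrite("pics/w7.png",im[:,:,::-1])
e=eyenow(st);print(st["joints"],e)
for a in(-10,-20,-24): print((a*left).round(1),plan(e,a*left,st).round(1))
E
```

```text
t: 7.8
tool_pos: [0.5706, 0.2126, 0.1739]
eef_rot: [-1.581, 0.266, -2.803]
force: [-0.8, -0.1, -1.1]
grip_width: 0.0177
[0.1363 0.2573 1.7176 0.0797 0.9098 1.3266] [0.6366 0.2349 0.2285]
[ 3.4 -9.4 -0. ] [  9.9   3.6 -11.3]
[  6.7 -18.8  -0. ] [ 21.5   7.7 -20.5]
[  8.1 -22.6  -0. ] [ 26.6   9.5 -23.6]
```

View pics/w7.png

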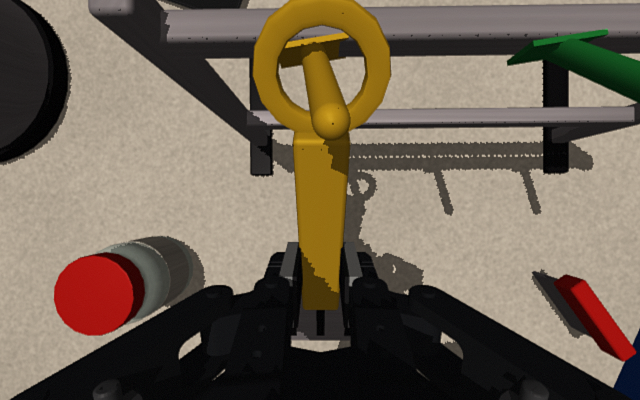

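```bash
python3 -m jog '[[[10,5,2,-6,1.7,-4.7,0],[10,10,4,-12,3.4,-9.4,0],[10,15.5,5.5,-18,5,-14,0],[10,21.5,7.5,-24,6.7,-18.8,0],[10,26.5,9.5,-28,8.1,-22.6,0],[10,26.5,9.5,-28,8.1,-22.6,0],[10,26.5,9.5,-28,8.1,-22.6,0]]]' 60;  python3 - <<'E'
from g import *
st=sense();im=snapshot("wrist");cv2.imwrite("pics/w8.png",im[:,:,::-1])
e=eyenow(st);print(st["joints"],e)
im=snapshot("scene")[:,:,::-1];c=im[110:230,350:510]
cv2.imwrite(f"pics/scene8.png",cv2.resize(c,None,fx=4,fy=4,interpolation=cv2.INTER_CUBIC))
for a in(-5,-10,-15): print((a*left).round(1),plan(e,a*left,st).round(1))
E
```

```text
t: 8.72
tool_pos: [0.5976, 0.2221, 0.1469]
eef_rot: [-1.584, 0.685, -2.804]
force: [1.0, 0.0, -0.5]
grip_width: 0.0176
[0.0834 0.2148 2.0639 0.7286 0.2607 0.6606] [0.637  0.235  0.2251]
[ 1.7 -4.7 -0. ] [ 6.6  2.4 -3.3]
[ 3.4 -9.4 -0. ] [13.4  4.8 -6. ]
[  5.1 -14.1  -0. ] [20.4  7.3 -8. ]
```

View pics/w8.png

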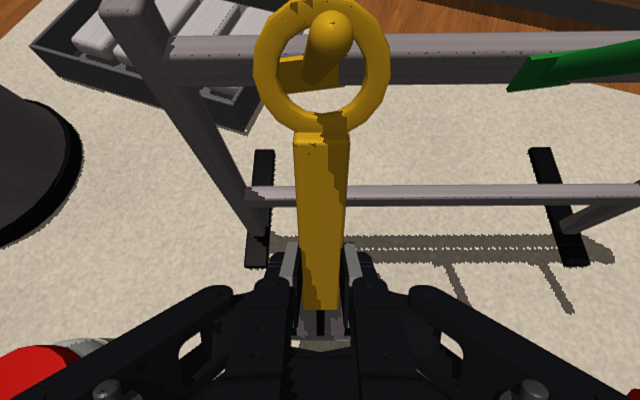

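View pics/scene8.png

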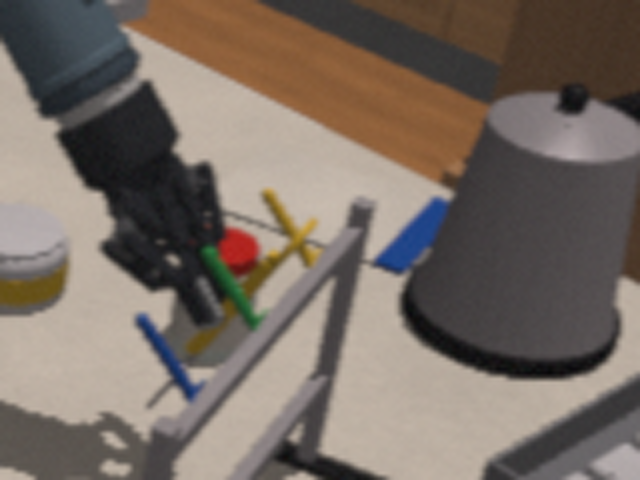

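```bash
python3 -m jog '[[[24,0,0,0,0,0,0],[34,0,0,0,0,0,0],[40,0,0,0,0,0,0],[40,0,0,0,0,0,0],[40,0,0,0,0,0,0],[40,0,0,0,0,0,0]]]' 20;  python3 - <<'E'
from g import *
st=sense();im=snapshot("wrist");cv2.imwrite("pics/w9.png",im[:,:,::-1])
im=snapshot("scene")[:,:,::-1];c=im[110:230,350:510]
cv2.imwrite(f"pics/scene9.png",cv2.resize(c,None,fx=4,fy=4,interpolation=cv2.INTER_CUBIC))
E
```

```text
t: 9.57
tool_pos: [0.598, 0.2222, 0.1472]
eef_rot: [-1.583, 0.686, -2.804]
force: [-0.3, -0.6, 0.4]
grip_width: 0.0403
```

View pics/w9.png

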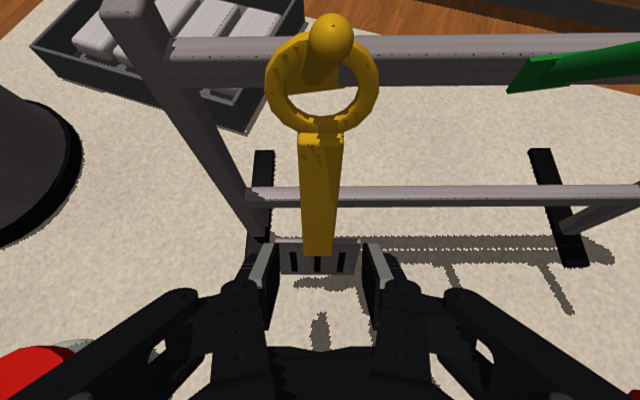

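View pics/scene9.png

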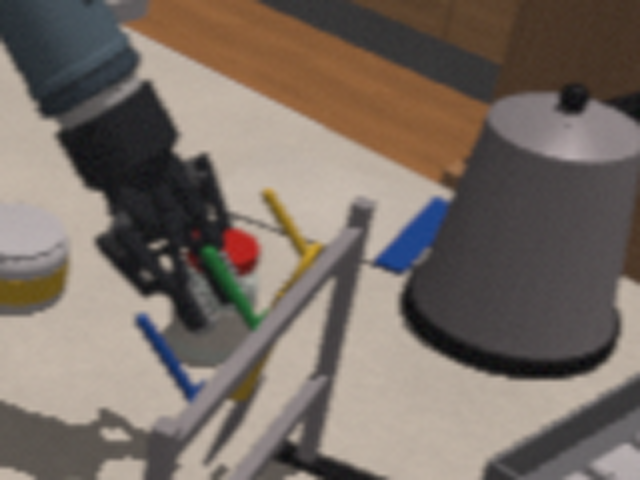

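```bash
python3 -m jog '[[[40,-15,-5,10,0,0,0],[40,-45,-16,25,0,0,0],[40,-90,-32,45,-3.4,9.4,0],[40,-130,-50,65,-6.7,18.8,0],[40,-150,-90,75,-10,28,0],[40,-150,-130,75,-13,36.5,0],[40,-150,-130,75,-13,36.5,0],[40,-150,-130,75,-13,36.5,0]]]' 40;  python3 - <<'E'
from g import *
st=sense();print(st["joints"],st["tool_pos"])
im=snapshot("wrist");cv2.imwrite("pics/w10.png",im[:,:,::-1])
im=snapshot("scene")[:,:,::-1];c=im[130:280,330:490]
cv2.imwrite(f"pics/scene10.png",cv2.resize(c,None,fx=3.7,fy=3.7,interpolation=cv2.INTER_CUBIC))
E
```

```text
t: 10.68
tool_pos: [0.448, 0.0927, 0.2214]
eef_rot: [-1.582, 0.009, -2.803]
force: [-0.1, 0.2, -0.4]
grip_width: 0.0401
[-0.0517  0.0928  1.7649  0.0145  1.2794  1.1762] [0.448  0.0927 0.2214]
```

View pics/scene10.png

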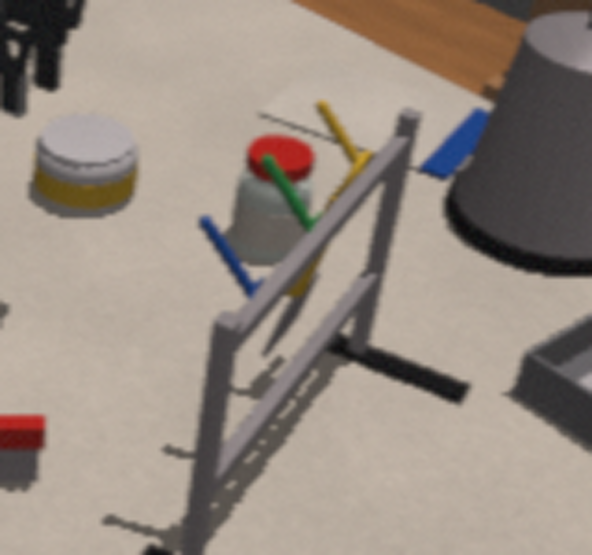

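View pics/w10.png

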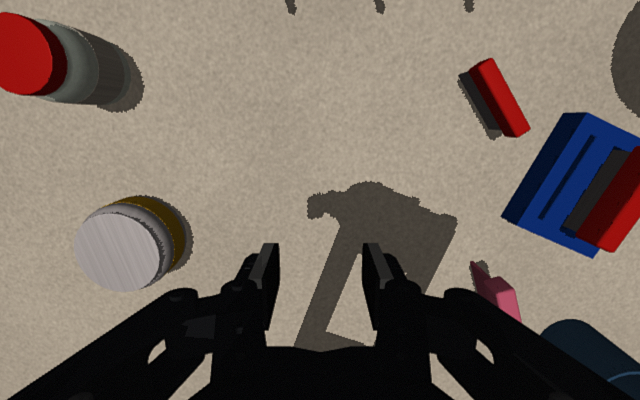

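```bash
python3 -m jog '[[[60,20,-60,0,0,0,-8],[60,40,-120,0,0,0,-16],[60,60,-180,0,0,0,-23],[60,75,-230,0,0,0,-23],[60,84,-262,0,0,0,-23],[60,86,-270,0,0,0,-23],[60,86,-270,0,0,0,-23],[60,86,-270,0,0,0,-23],[60,86,-270,0,0,0,-23]]]' 40;  python3 - <<'E'
from g import *
st=sense();print(st["joints"],st["tool_pos"],st["eef_rot"])
im=snapshot("wrist");cv2.imwrite("pics/w11.png",im[:,:,::-1]);np.save("st11",st,allow_pickle=True)
im=snapshot("scene")[:,:,::-1];c=im[130:280,330:490]
cv2.imwrite(f"pics/scene11.png",cv2.resize(c,None,fx=3.7,fy=3.7,interpolation=cv2.INTER_CUBIC))
E
```

```text
t: 11.9
tool_pos: [0.5329, -0.1755, 0.2218]
eef_rot: [-1.582, 0.01, 3.081]
force: [0.0, 0.3, -0.1]
grip_width: 0.06
[-0.5263  0.2808  1.5289  0.0148  1.3282  1.1011] [ 0.5329 -0.1755  0.2218] [-1.582   0.0098  3.0815]
```

View pics/scene11.png

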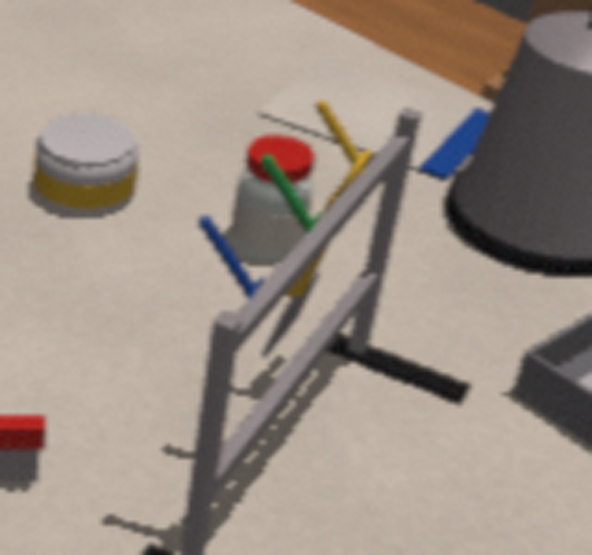

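View pics/w11.png

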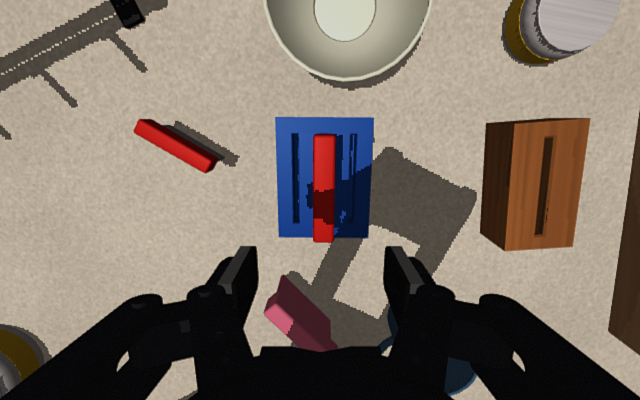

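The turner is steady on the yellow peg. The wrist view shows the scraper handle at (324,188) and the block slot around (543,186). I'll enlarge both.

Run:
```python
import cv2
im=cv2.imread("pics/w11.png")
cv2.imwrite("pics/w11a.png",cv2.resize(im[110:250,265:385],None,fx=4.2,fy=4.2,interpolation=cv2.INTER_CUBIC))
cv2.imwrite("pics/w11b.png",cv2.resize(im[110:255,475:600],None,fx=4,fy=4,interpolation=cv2.INTER_CUBIC))
```

```text
(no output)
```

View pics/w11a.png

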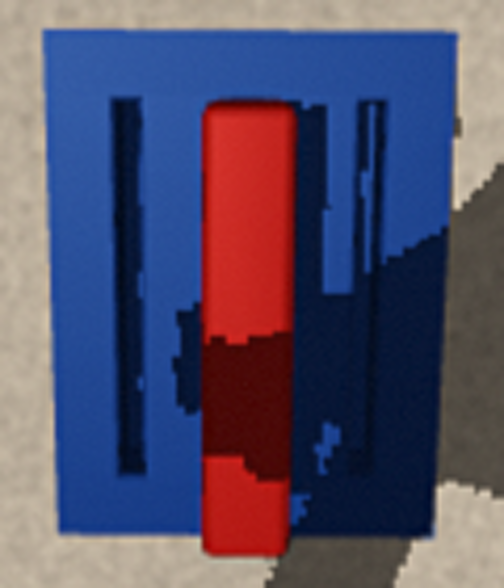

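View pics/w11b.png

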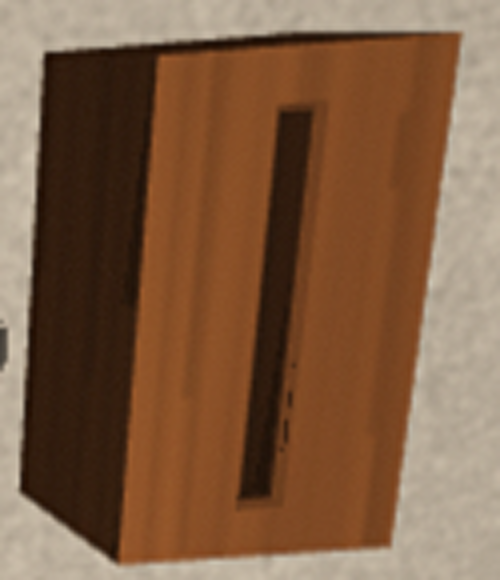

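Run:
```python
from g import *
st=np.load("st11.npy",allow_pickle=True).item()
A=lambda x,y:((x+.5)/4.2-.5+265,(y+.5)/4.2-.5+110)
B=lambda x,y:((x+.5)/4-.5+475,(y+.5)/4-.5+110)
print("handle top",*[p2w("wrist",*A(*q),.088,st)[:2] for q in((204,106),(296,104),(289,553),(203,553))])
d=[p2w("wrist",*A(*q),.033,st)[:2] for q in((43,30),(458,33),(434,538),(59,532))];print("dr",*d,np.mean(d,0))
b=[p2w("wrist",*B(*q),.055,st)[:2] for q in((157,56),(461,33),(390,546),(120,563))];print("bl",*b,np.mean(b,0))
s=[p2w("wrist",*B(*q),.055,st)[:2] for q in((278,106),(326,103),(282,506),(237,503))];print("slot outer",*s,np.mean(s,0))
print("right inner",[p2w("wrist",*B(*q),.055,st)[:2] for q in((312,108),(272,499))])
```

```text
handle top [ 0.5858 -0.1718] [ 0.5851 -0.1904] [ 0.4879 -0.1842] [ 0.4889 -0.1651]
dr [ 0.6032 -0.1323] [ 0.5964 -0.2316] [ 0.4677 -0.2231] [ 0.475 -0.124] [ 0.5356 -0.1777]
bl [ 0.5831 -0.3592] [ 0.5841 -0.4288] [ 0.4554 -0.4311] [ 0.4545 -0.3621] [ 0.5193 -0.3953]
slot outer [ 0.5699 -0.3887] [ 0.5699 -0.3998] [ 0.4681 -0.402 ] [ 0.4696 -0.3905] [ 0.5194 -0.3953]
right inner [array([ 0.5689, -0.3967]), array([ 0.4702, -0.3992])]
```

Run:
```python
from g import *
st=sense()
def want(axdeg):
    a=np.radians(axdeg);x=-np.array([np.cos(a),np.sin(a),0]);y=np.array([0,0,-1.]);return R.from_matrix(np.c_[x,y,np.cross(x,y)])
Rn=R.from_euler('xyz',st["eef_rot"])
print((want(-3.8)*Rn.inv()).as_rotvec(degrees=True),1000*(np.array([.536,-.178,.054])-st["tool_pos"]))
```

```text
[-0.5907  0.6019 -0.3343] [   2.9961   -1.9898 -167.7677]
```

```bash
python3 -m jog '[[[60,3,-2,-50,-0.6,0.6,-0.3],[60,3,-2,-100,-0.6,0.6,-0.3],[60,3,-2,-140,-0.6,0.6,-0.3],[60,3,-2,-160,-0.6,0.6,-0.3],[60,3,-2,-168,-0.6,0.6,-0.3],[60,3,-2,-168,-0.6,0.6,-0.3],[60,3,-2,-168,-0.6,0.6,-0.3]]]' 40; python3 -m jog '[[[35,0,0,0,0,0,0],[22,0,0,0,0,0,0],[10,0,0,0,0,0,0],[10,0,0,0,0,0,0],[10,0,0,0,0,0,0],[10,0,0,0,0,0,0]]]' 50
python3 - <<'E'
from g import *
st=sense();im=snapshot("wrist");cv2.imwrite("pics/w12.png",im[:,:,::-1]);print(st["torque"],st["eef_rot"])
E
```

```text
t: 12.88
tool_pos: [0.5368, -0.1784, 0.055]
eef_rot: [-1.57, 0.002, 3.076]
force: [0.7, -0.7, 0.6]
grip_width: 0.0599
t: 13.62
tool_pos: [0.5373, -0.1784, 0.0558]
eef_rot: [-1.569, 0.003, 3.076]
force: [-0.1, 1.3, 5.7]
grip_width: 0.0194
[0.3291 0.0366 0.0161] [-1.5694  0.0033  3.0759]
```

View pics/w12.png

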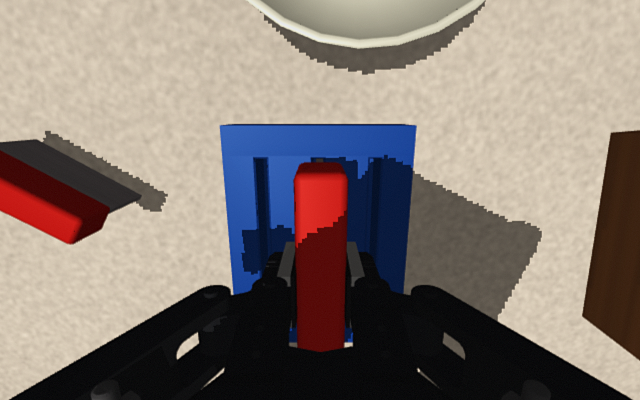

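```bash
python3 -m jog '[[[10,0,0,10,0,0,0],[10,0,0,35,0,0,0],[10,0,0,75,0,0,0],[10,0,0,90,0,0,0],[10,-4,-50,95,0,0,2],[10,-8,-110,95,0,0,4.6],[10,-13,-165,95,0,0,4.6],[10,-16,-205,95,0,0,4.6],[10,-17,-217,95,0,0,4.6],[10,-17,-217,95,0,0,4.6],[10,-17,-217,95,0,0,4.6],[10,-17,-217,95,0,0,4.6]]]' 60
python3 - <<'E'
from g import *
st=sense();im=snapshot("wrist");cv2.imwrite("pics/w13.png",im[:,:,::-1]);print(st["tool_pos"],st["eef_rot"],st["joints"]);np.save("st13",st,allow_pickle=True)
im=snapshot("scene")[:,:,::-1];cv2.imwrite("pics/s13f.png",im)
cv2.imwrite(f"pics/scene13.png",cv2.resize(im[210:340,140:280],None,fx=4.4,fy=4.4,interpolation=cv2.INTER_CUBIC))
E
```

```text
t: 15.18
tool_pos: [0.5208, -0.3938, 0.151]
eef_rot: [-1.57, 0.003, -3.125]
force: [0.6, -0.4, -1.2]
grip_width: 0.0192
[ 0.5208 -0.3938  0.151 ] [-1.5699  0.0033 -3.1252] [-0.819   0.4967  1.3818  0.0019  1.2601  0.7349]
```

View pics/w13.png

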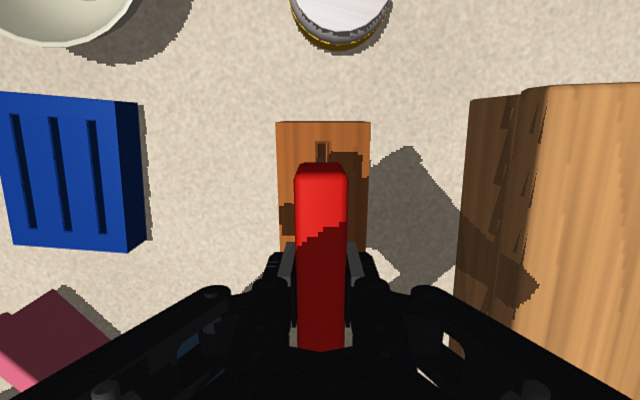

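View pics/scene13.png

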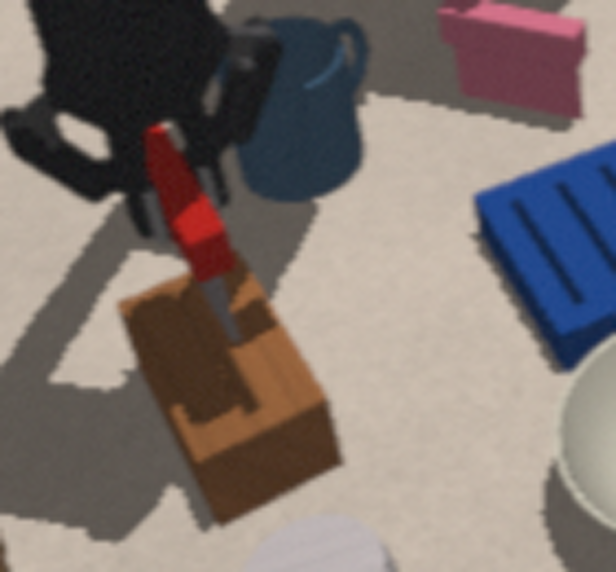

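Run:
```python
import cv2
im=cv2.imread("pics/w13.png")
cv2.imwrite("pics/w13a.png",cv2.resize(im[110:260,260:385],None,fx=4.5,fy=4,interpolation=cv2.INTER_CUBIC))
```

```text
(no output)
```

View pics/w13a.png

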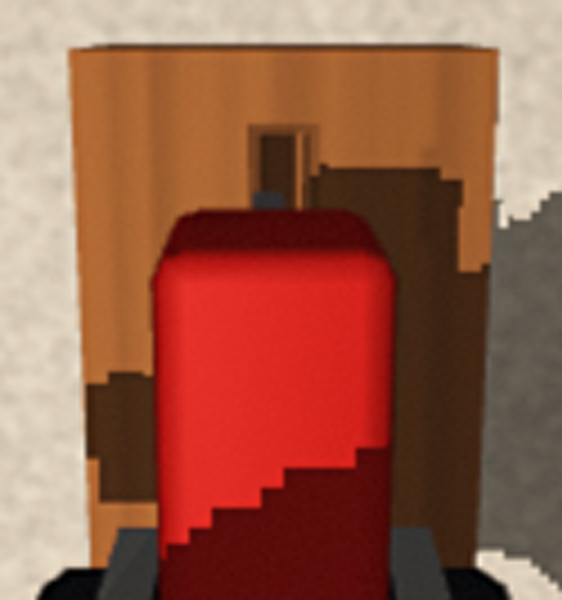

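Run:
```python
from g import *
st=np.load("st13.npy",allow_pickle=True).item()
B=lambda x,y:((x+.5)/4.5-.5+260,(y+.5)/4-.5+110)
P=lambda x,y,z:p2w("wrist",*B(x,y),z,st)
bz=st["tool_pos"][2]-.0558+.008; print("blade z",bz)
print("block far corners",P(70,49,.055),P(498,49,.055),"left edge",P(90,540,.055),"right",P(476,560,.055))
print("slot outer far",P(249,126,.055),P(318,124,.055),"mid",P(283.5,125,.055))
print("blade far lower",P(254,194,bz),P(286,194,bz),P(270,194,bz))
print("handle top far", P(160,262,bz+.08),P(392,262,bz+.08),"near",P(160,580,bz+.08),P(390,580,bz+.08))
```

```text
blade z 0.10315600954204862
block far corners [ 0.5834 -0.3608  0.055 ] [ 0.5845 -0.4298  0.055 ] left edge [ 0.4874 -0.3622  0.055 ] right [ 0.4842 -0.4316  0.055 ]
slot outer far [ 0.5701 -0.3898  0.055 ] [ 0.5706 -0.4011  0.055 ] mid [ 0.5703 -0.3954  0.055 ]
blade far lower [ 0.5638 -0.3913  0.1032] [ 0.5639 -0.3955  0.1032] [ 0.5639 -0.3934  0.1032]
handle top far [ 0.5682 -0.385   0.1832] [ 0.5685 -0.403   0.1832] near [ 0.538  -0.3848  0.1832] [ 0.5383 -0.404   0.1832]
```

```bash
python3 -m jog '[[[10,0.5,-2,-15,0,0,0],[10,0.5,-2,-30,0,0,0],[10,0.5,-2,-40,0,0,0],[10,0.5,-2,-40,0,0,0],[10,0.5,-2,-40,0,0,0]]]' 60
python3 - <<'E'
from g import *
st=sense();im=snapshot("wrist");np.save("st14",st,allow_pickle=True);print(st["tool_pos"])
cv2.imwrite("pics/w14a.png",cv2.resize(im[90:260,260:385,::-1],None,fx=4.5,fy=3.5,interpolation=cv2.INTER_CUBIC))
im=snapshot("scene")[:,:,::-1]
cv2.imwrite(f"pics/scene14.png",cv2.resize(im[210:340,140:280],None,fx=4.4,fy=4.4,interpolation=cv2.INTER_CUBIC))
E
```

```text
t: 15.9
tool_pos: [0.5214, -0.3965, 0.1112]
eef_rot: [-1.569, 0.004, -3.126]
force: [-0.7, -0.4, -0.4]
grip_width: 0.019
[ 0.5214 -0.3965  0.1112]
```

View pics/w14a.png

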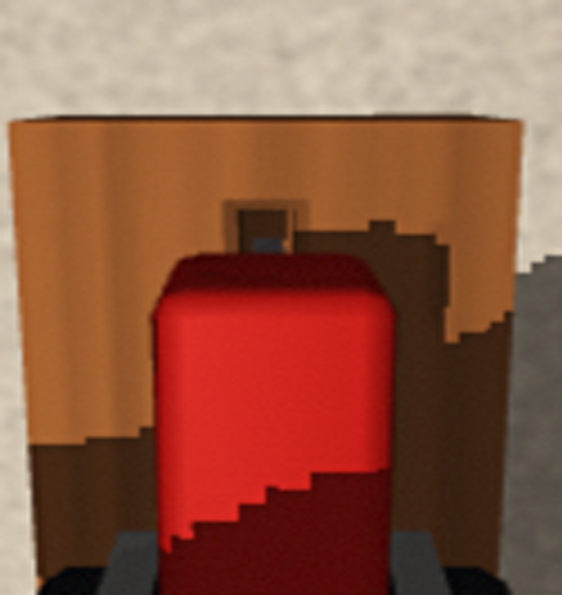

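View pics/scene14.png

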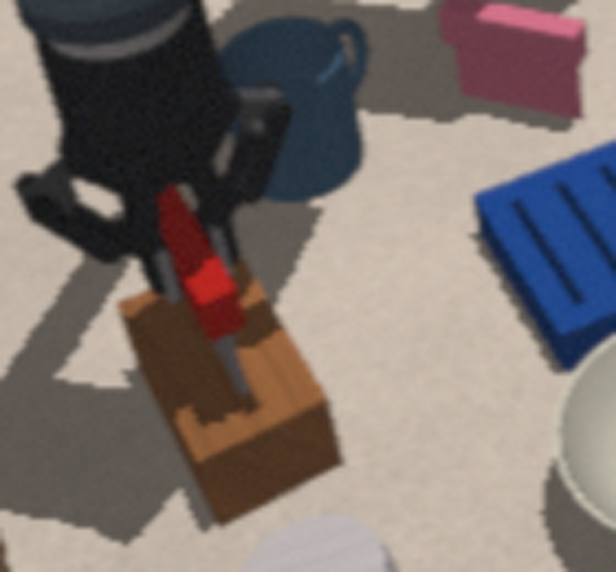

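```bash
python3 -m jog '[[[10,0,0.5,-6,0,0,0],[10,0,0.5,-14,0,0,0],[10,0,0.5,-24,0,0,0],[10,0,0.5,-34,0,0,0],[10,0,0.5,-42,0,0,0],[10,0,0.5,-42,0,0,0]]]' 60; python3 -m jog '[[[10,0,0,-3,0,0,0],[10,0,0,-5,0,0,0],[10,0,0,-7,0,0,0],[10,0,0,-7,0,0,0]]]' 60
```

```text
t: 16.75
tool_pos: [0.5211, -0.3957, 0.0685]
eef_rot: [-1.57, 0.003, -3.126]
force: [-0.2, 0.5, -1.3]
grip_width: 0.0193
t: 17.25
tool_pos: [0.5213, -0.3958, 0.0629]
eef_rot: [-1.569, 0.004, -3.125]
force: [-2.3, 1.5, 5.2]
grip_width: 0.0191
```

```bash
python3 -m jog '[[[10,0,0,-1.5,0,0,0],[10,0,0,-1.5,0,0,0],[30,0,0,0,0,0,0],[45,0,0,0,0,0,0],[50,0,0,0,0,0,0],[50,0,0,5,0,0,0],[50,0,0,20,0,0,0],[50,0,0,60,0,0,0],[50,0,0,110,0,0,0],[50,0,0,150,0,0,0],[50,0,0,150,0,0,0],[50,0,0,150,0,0,0]]]' 60
python3 - <<'E'
from g import *
st=sense();im=snapshot("wrist");np.save("st15",st,allow_pickle=True);cv2.imwrite("pics/w15.png",im[:,:,::-1])
im=snapshot("scene")[:,:,::-1];cv2.imwrite("pics/s15f.png",im)
cv2.imwrite(f"pics/scene15.png",cv2.resize(im[210:340,140:280],None,fx=4.4,fy=4.4,interpolation=cv2.INTER_CUBIC))
cv2.imwrite(f"pics/scene15b.png",cv2.resize(im[130:280,330:490],None,fx=3.7,fy=3.7,interpolation=cv2.INTER_CUBIC))
im=snapshot("top")[:,:,::-1];cv2.imwrite("pics/t15f.png",im)
E
```

```text
t: 18.75
tool_pos: [0.5211, -0.3957, 0.2132]
eef_rot: [-1.569, 0.004, -3.125]
force: [0.4, 1.1, -0.3]
grip_width: 0.0498
```

View pics/w15.png

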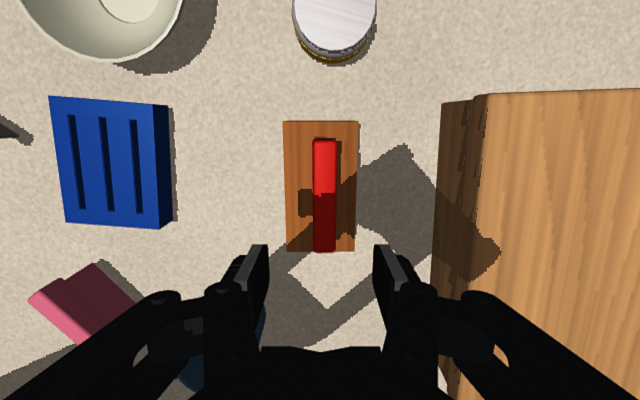

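View pics/scene15.png

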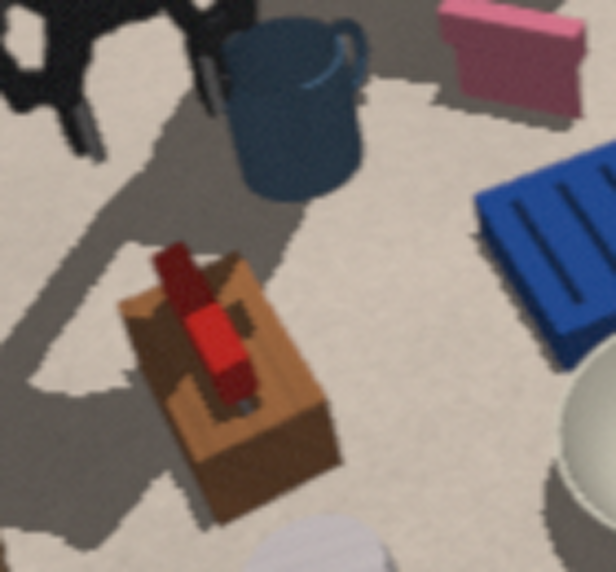

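View pics/scene15b.png

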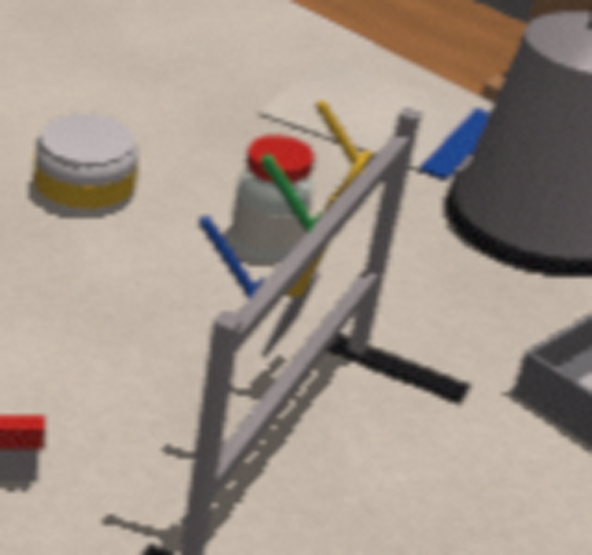

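View pics/t15f.png

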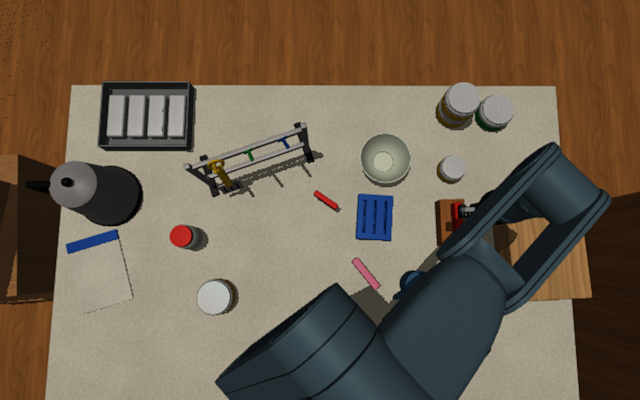

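Run:
```python
from g import *
st=np.load("st15.npy",allow_pickle=True).item()
im=cv2.imread("pics/w15.png");cv2.imwrite("pics/w15c.png",cv2.resize(im[110:265,270:370],None,fx=3.8,fy=3.8,interpolation=cv2.INTER_CUBIC))
im=cv2.imread("pics/t15f.png");cv2.imwrite("pics/t15c.png",cv2.resize(im[120:220,180:290],None,fx=5.5,fy=5.5,interpolation=cv2.INTER_CUBIC))
for z in(.095,.1,.105):
  c=np.array([.520,-.396]);a=np.radians(.95);u=np.array([np.cos(a),np.sin(a)]);v=np.array([-u[1],u[0]])
  print(z,((w2p("wrist",[[*(c+.05*i*u+.01*j*v),z] for i,j in((1,1),(1,-1),(-1,-1),(-1,1))],st)-[270,110])*3.8).round().tolist())
```

```text
0.095 [[141.0, 112.0], [236.0, 112.0], [232.0, 547.0], [147.0, 547.0]]
0.1 [[141.0, 114.0], [237.0, 114.0], [233.0, 556.0], [146.0, 556.0]]
0.105 [[140.0, 116.0], [238.0, 116.0], [233.0, 565.0], [145.0, 565.0]]
```

View pics/w15c.png

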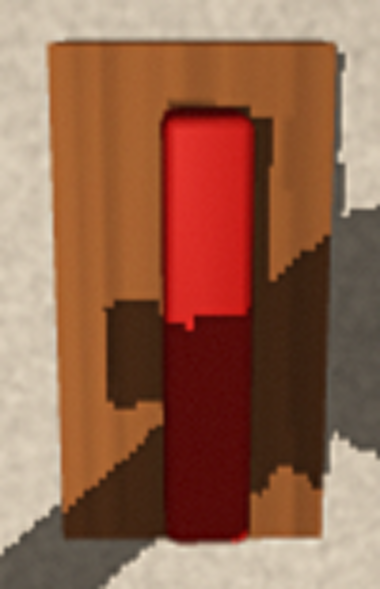

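View pics/t15c.png

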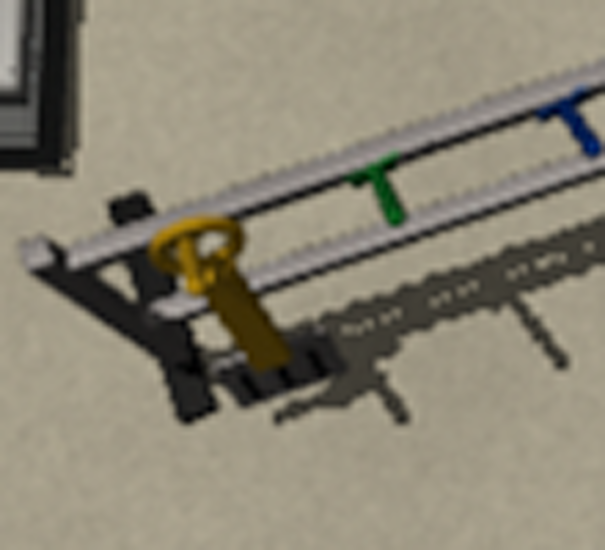

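Run:
```python
from m import *
np.set_printoptions(precision=4,suppress=True)
T=lambda x,y:((x+.5)/5.5-.5+180,(y+.5)/5.5-.5+120)
S=lambda x,y:((x+.5)/3.7-.5+330,(y+.5)/3.7-.5+130)
h=tri(T(268,362),S(298,293));t=tri(T(290,385),S(268,350));e=tri(T(197,243),S(358,172))
print(h,t,e)
for v in (h-e,t-e): print(np.degrees(np.arctan2(np.hypot(v[0],v[1]),-v[2])),np.linalg.norm(v))
im=cv2.imread("pics/s15f.png");cv2.imwrite("pics/s15c.png",cv2.resize(im[150:240,390:450],None,fx=6.6,fy=6.6,interpolation=cv2.INTER_CUBIC))
```

```text
[0.6183 0.2347 0.0821] [0.6123 0.2306 0.0233] [0.6483 0.238  0.2104]
13.242305990074835 0.13185450154848985
11.108729390523491 0.1906899792579425
```

View pics/s15c.png

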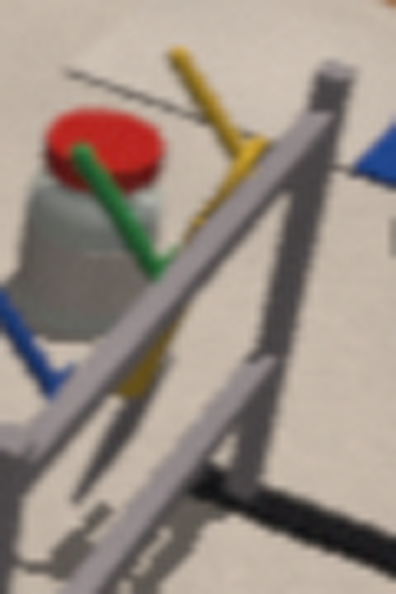

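```bash
python3 -c "
from station import *
print(sense()['force']);print(hand_in())"
```

```text
[-0.10197491 -0.41036177  0.42076446]
the job is handed in; nothing more can be done
None
```

I finished both parts in the order asked and handed the job in at about 19 s of the 51 s limit; `hand_in()` reports no verdict.

- **Turner:** I picked it up by the handle, put its eye over the yellow peg, tilted it down and let go. The pictures after release show it steady on the yellow peg near the bar. It leans about 12° out from the rack, which I put down to the eye resting against the bar at the foot of the sloping peg.
- **Scraper:** I moved it from the drainer to the block's slot. It met the slot floor at the height I had worked out for a fully home blade: TCP at 62.9 mm against 62.8 mm expected, with about 5 N of contact. The last wrist picture agrees with that height.
- **Check that disagreed:** the scraper's handle top sits about 4 mm to one side of the block's centre line. That is a lean of a few degrees, within the play of a 4 mm blade in an 8 mm slot. I left it as it was.
- **Everything else:** the last pictures show the other things standing where they were, by eye, and the open gripper is clear with near-zero force readings.

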